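# Set the pie dish in the spray shield

### The arm

A 6-joint arm with a two-finger parallel gripper is mounted at the origin on the work surface. World frame = base frame: x ahead of the robot, y to its left, z up, the work surface at z = 0. Lengths are in m, angles in rad, forces in N, time in s.
With the tool pointing down it reaches from about 0.325 to 1 m from the base axis. Payload 5.1 kg.
Tool frame: the origin (TCP) lies at the very end of the fingers, on their centre line; the grasp point (between the pads) lies 19 mm behind it (env.grasp_offset is the distance from the TCP to the grasp point, in m); z points along the fingers, y is the line along which they close (so a half turn about z gives the same grasp; the last joint's range is limited). The gripper opens to 85 mm and grips with 20 to 120 N. Pads are 22 mm wide; open, the fingers measure 114 mm over their backs; the gripper's body (76 mm by 85 mm) begins 54 mm behind the grasp point. The pads swing forward as they close: fully open they stand 13 mm farther back than shut.
Start: joints at [1.177, 0.124, 1.65, -0, 1.367, -0.083], TCP at [0.199, 0.619, 0.231] pointing down, gripper open.
Joint ranges: [-2.61, 2.61], [-1.02, 2.33], [0.03, 2.71], [-1.35, 4.49], [0.32, 2.68], [-2.91, 2.91]. Speed limits (rad/s): [2.57, 2.57, 3.14, 3.14, 3.14, 3.14].

### API

Orientations are given as [roll, pitch, yaw] about the fixed x, y, z axes, in that order (R = Rz(yaw) Ry(pitch) Rx(roll)).
In Python, from plant import env gives the robot as it stands.
- The arm moves only by the tool drive_tool, never from a script. Its argument "moves" is a list of rows, each a list of 3 entries, a list of its own where there are three numbers: the turn, a rotation vector about the world's x, y, z in degrees, then the shift along the world's x, y, z in mm, then the closure in counts, from 0 (fully open) to 255 (shut). A call has exactly 5 rows; each row shifts and turns the commanded pose from where the row before left it; what a row does not reach is not made up. A row lasts 1/12 s, in which the tool goes at most 41.7 mm and 7.16 degrees, less where a joint would pass 70% of its speed; a pose out of reach is approached as far as the arm can. A call with a gripper value outside its range is refused whole. The fingers move at their own pace and stop on an object; "grip_force" is the grip in N (left out, the last holds). Time passes only in rows, so rows that do not move let the fingers close, or fill a call up. It gives the time, the measured TCP pose, the force, the opening and the grip force at its end, in the units of the state.
- env.read_state(): the state, without advancing time (a new reading comes with each control period).
- env.camera(name): name is "scene" or "top" or "wrist"; returns a dict with "pixels" (420x560x3 uint8, red, green, blue), "range_z" (420x560 float32, m along the optical axis (not along the pixel's ray), 0 where there is no reading), "intrinsics" (3x3 intrinsics, pixels), "k1" (the pictures are not rectified: a ray, as slopes to the right and down, at radius r is drawn at 1 + k1 r^2 times it, then the intrinsics apply), "rvec" (rotation vector, rad) and "tvec" (3), from world to camera coordinates, as OpenCV has them. Camera axes: x right, y down, z forward; pixel columns grow to the right and rows downward; lengths in m; the calibration is good to about 2 mm. A picture is of the moment at which its call begins.
- env.sign_off(): hands the job in; it is judged then, once.
Trained networks look in the newest picture that a camera, given by its name, has taken for a name from the list of things; names that differ only in an ending like _2 or _b are one class to them, and where a whole thing is asked for, a point or a joint stands for the part that bears it (a point fixed in the world has none). Each returns a list of dicts, best first, with "confidence" (0 to 1); they miss things now and then, are a little off and sometimes report something else, mostly with a low value. They report only what shows in the picture. A call takes as long as a camera call. They do not tell look-alikes from the thing itself.
- env.boxes_of(camera, label): "position" ([column, row] in pixels, amid what is visible of it).
- env.place_of(camera, label): "position" ([column, row] in pixels: a listed point, or the origin of a listed thing).
The state is a dict: "time": time; "q": joint angles; "joint_vel": joint speeds; "joint_torque": joint torques, N m; "tcp_pos": TCP position; "tcp_rot": TCP orientation; "force": force on the tool from outside, world axes, zero at the start; "torque": the same for the moment, N m; "grip_width": opening from 0.0 (shut) to 1.0 (fully open); "grasp_force": force on a finger pad.
Only numpy, scipy, OpenCV 4.12 (cv2) and the standard library are available. Lean on these libraries where they do the work, as an engineer would, in place of code of your own. Each camera call takes 0.05 s, during which the arm holds its last target. There are 200 camera calls.

### The job

Get the pie dish ready for oil-spraying: push the frosted clip-lid jar out of its way, across the shelf until the jar rests against the upturned rim on the far side from the robot, and slide the pie dish along the shelf into the curved spray shield until the dish sits snugly home in the curve. Only push the two with the fingers, never lifting or tipping them, do not let dish and jar touch each other, and leave everything else where it stands.

Things in the scene. Friction and masses are not known exactly. Their poses are not given: they have to be found in the camera images.
- dish: The pie dish, loose, round, glazed, empty, about 0.6 to 1 kg. Origin: centre of its underside, on the shelf; z up. 210 mm across its lip (the widest part, 36 to 42 mm above the shelf, 15 mm broad); the wall flares up from a foot 155 mm across; 42 mm high. Slides with 3 to 7 N. Starts on the robot's right, the jar between it and the shield.
- jar: Frosted glass jar with a clip-on wire-bail lid, loose, about 0.2 to 0.4 kg. Origin: centre of its underside, on the shelf; z up. A plain upright cylinder 72 mm across up to 50 mm above the shelf, then a narrower neck and lid; 82 mm high; nothing sticks out beyond the 72 mm. Slides with about 1 to 3 N. Tips if pushed above about 30 mm.
- far_rim (a point): A point on the inner face of the shelf's upturned rim on the far (+x) side, half-way up. The face is a straight upright plane facing the robot, running along y the whole width of the shelf; the rim is 30 mm high and fixed. A jar resting on it has its centre 36 mm nearer the robot than this face.
- shield_seat (a point): The centre of the spray shield's curve, at shelf height: the dish's centre lies here when it is home. This point's +y axis points level from here to the middle of the shell; the dish enters from the open -y side.
- shield: The spray shield: a fixed, rigid, upright white plastic shell curved in plan, gripped by a miniature bench vice on the left rim. Inner radius 109 mm about the seat (4 mm more than the dish's lip), 4 mm thick, from 4 to 165 mm above the shelf, spanning 60 degrees either side of the seat's +y. Origin at shelf level below its rear rib, 200 mm along +y from the seat; same axes.
- fork: Silver dessert fork lying flat beside the work, to be left alone. 170 mm long, 4 mm thick, 20 mm wide at the tines. Origin at its middle, x along it towards the tines.
- mister: Upright oil mister bottle, 54 mm across, 144 mm high, to be left alone. Origin: centre of its underside.
- ramekin: Small open ramekin, 76 mm across, 42 mm high, to be left alone. Origin: centre of its underside.
- dredger: Steel sugar dredger with a domed perforated top, 66 mm across, 101 mm high, to be left alone. Origin: centre of its underside.
- cutter: Round steel pastry cutter, an open ring 72 mm across, 45 mm high, to be left alone. Origin: centre of its underside.
- brush: Pastry brush lying flat near the right rim, to be left alone. 200 mm long, 42 mm wide, 20 mm thick. Origin under its middle, x along it towards the bristles.
Things that resemble listed ones, but are neither listed nor needed, are in the scene too. What is shaped like the jar but orange or purple is not meant.

How it is judged:
By the outcome, as a careful person would: the job done as asked, in the order asked, and still so for the second after the job is handed in, with the robot touching nothing.
It also fails if it takes over 61 s, if anything falls off the work surface, if the arm or the gripper's body presses on something with over 40 N, if the wrist force passes 120 N, or if a joint passes its speed limit or range.

## Working session

There is one attempt and no reset: what is moved stays moved. The work goes in short steps, Python scripts to look and compute and a tool call to move; the robot and the scene stay as the last step left them, time stands still between calls to the robot, and variables do not carry over. Pictures are saved under pics/ and viewed, at most 10 in all, crops included, and the job is handed in when it is done.

Besides the shell and the picture viewer there is one more tool, called after "Emit:" in YAML: its name, and indented under it one key for each argument. drive_tool: Moves the arm, as the interface text tells. Its arguments: {"type":"object","properties":{"moves":{"type":"array"},"grip_force":{"type":"number"}},"required":["moves"]}

```bash
mkdir -p pics; ls
cat > h.py <<'E'
import numpy as np, cv2
from plant import env
def cam(n): 
    return env.camera(n)
def save(c,f,crop=None,scale=1):
    p=c["pixels"]
    if crop: a,b,d,e=crop; p=p[b:e,a:d]
    p=cv2.resize(p,None,fx=scale,fy=scale,interpolation=cv2.INTER_CUBIC)
    cv2.imwrite("pics/"+f,cv2.cvtColor(p,cv2.COLOR_RGB2BGR))
def rays(c,uv):
    uv=np.atleast_2d(np.array(uv,float)); K=np.array(c["intrinsics"])
    d=(uv-[K[0,2],K[1,2]])/[K[0,0],K[1,1]]
    s=d.copy()
    for _ in range(20): s=d/(1+c["k1"]*(s**2).sum(1,keepdims=True))
    return np.c_[s,np.ones(len(s))]
def RT(c):
    return cv2.Rodrigues(np.array(c["rvec"],float))[0],np.array(c["tvec"],float).ravel()
def at_z(c,uv,z):
    R,t=RT(c); r=rays(c,uv)@R; o=-R.T@t
    return o+r*((z-o[2])/r[:,2])[:,None]
def cloud(c):
    h,w=c["range_z"].shape; v,u=np.mgrid[:h,:w]
    r=rays(c,np.c_[u.ravel(),v.ravel()])*c["range_z"].reshape(-1,1)
    R,t=RT(c); P=(r-t)@R
    P[c["range_z"].ravel()==0]=np.nan
    return P.reshape(h,w,3)
def pix(c,P):
    R,t=RT(c); q=np.atleast_2d(P)@R.T+t; s=q[:,:2]/q[:,2:]
    s=s*(1+c["k1"]*(s**2).sum(1,keepdims=True)); K=np.array(c["intrinsics"])
    return s*[K[0,0],K[1,1]]+[K[0,2],K[1,2]]
E
cat > a.py <<'E'
from h import *
print(env.read_state())
for n in ["top","scene"]:
    c=cam(n); save(c,n+"0.png",scale=1.4); P=cloud(c)
    R,t=RT(c); print(n,"at",-R.T@t)
    for l in ["dish","jar","far_rim","shield_seat","shield","fork","mister","ramekin","dredger","cutter","brush"]:
        for d in env.place_of(n,l)[:3]:
            u=d["position"]; print(l,round(d["confidence"],2),np.round(u),"z0:",at_z(c,u,0)[0].round(3))
E
python3 a.py
```

```text
pics
{'time': 0.0, 'q': array([ 1.17741801e+00,  1.24504589e-01,  1.65169707e+00,  6.31465171e-07,
        1.36750868e+00, -8.26003321e-02]), 'joint_vel': array([-2.34759719e-03,  8.58091992e-06,  4.85381791e-04,  4.34208527e-05,
        4.18155562e-04,  3.16386316e-04]), 'joint_torque': array([ 1.30511165e-03, -4.23631775e+01, -3.65446186e+01, -5.86334932e-05,
        7.30340718e-03,  7.03092496e-06]), 'tcp_pos': array([0.19855755, 0.61827563, 0.23003972]), 'tcp_rot': array([-3.13948224e+00, -1.75338653e-04,  2.83081436e+00]), 'force': array([-0.81060467, -0.10948331,  0.36868448]), 'torque': array([-0.05767462,  0.04781405,  0.00092125]), 'grasp_force': 0.0, 'grip_width': 1.0029188004001175}
top at [ 0.37540912 -0.02541698  1.10695672]
dish 0.91 [357. 224.] z0: [ 0.464 -0.182  0.   ]
dish 0.61 [256. 113.] z0: [0.752 0.071 0.   ]
dish 0.49 [131. 205.] z0: [0.513 0.391 0.   ]
jar 0.78 [139. 274.] z0: [0.34  0.363 0.   ]
jar 0.76 [183. 288.] z0: [0.304 0.251 0.   ]
jar 0.64 [252. 196.] z0: [0.534 0.082 0.   ]
far_rim 0.6 [254. 110.] z0: [0.759 0.077 0.   ]
shield 0.79 [133. 208.] z0: 
[... 191 characters left out ...]
2.] z0: [0.626 0.403 0.   ]
cutter 0.63 [430. 304.] z0: [ 0.269 -0.356  0.   ]
brush 0.57 [458. 219.] z0: [ 0.476 -0.432  0.   ]
scene at [ 1.31522733 -0.1881515   1.00583231]
dish 0.67 [338. 286.] z0: [0.745 0.084 0.   ]
dish 0.59 [216. 214.] z0: [ 0.447 -0.182  0.   ]
jar 0.87 [385. 252.] z0: [0.673 0.232 0.   ]
jar 0.74 [314. 222.] z0: [0.534 0.079 0.   ]
jar 0.7 [348. 157.] z0: [0.304 0.248 0.   ]
far_rim 0.7 [341. 286.] z0: [0.747 0.089 0.   ]
fork 0.52 [250. 292.] z0: [ 0.715 -0.131  0.   ]
mister 0.75 [433. 249.] z0: [0.69  0.361 0.   ]
ramekin 0.88 [135. 310.] z0: [ 0.704 -0.408  0.   ]
dredger 0.9 [436. 232.] z0: [0.64  0.391 0.   ]
cutter 0.89 [151. 176.] z0: [ 0.261 -0.353  0.   ]
```

View pics/top0.png

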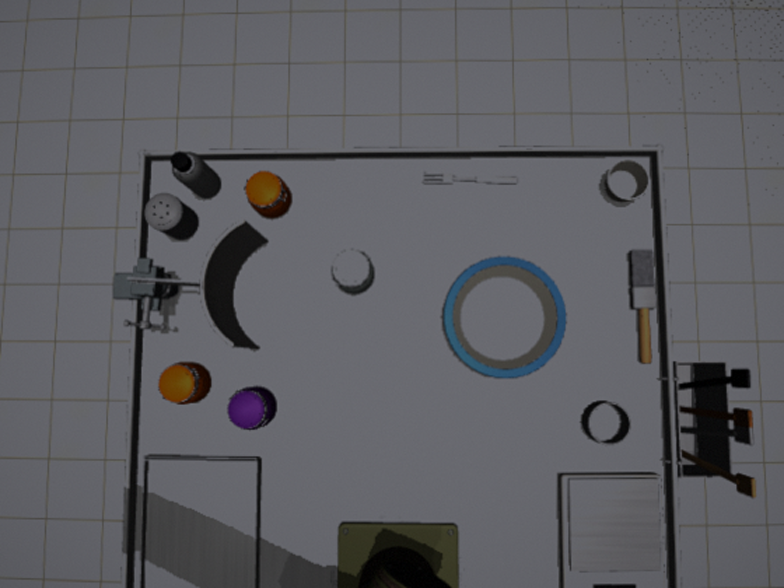

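View pics/scene0.png

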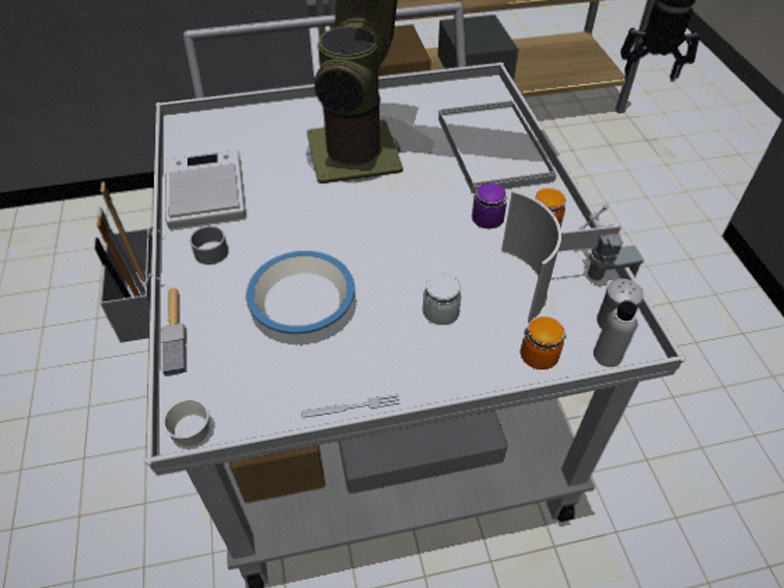

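The frosted jar is at about (352,270) in the top picture; the look-alikes are orange at (267,192) and (183,383) and purple at (250,408). The dish is at (504,316), the shield arc around (225,285), and the fork at (470,179). Next I measure these precisely and crop the chosen jar.

```bash
cat > m.py <<'E'
from h import *
from scipy.optimize import least_squares
def fit(P,r=None):
    f=lambda p: np.hypot(P[:,0]-p[0],P[:,1]-p[1])-(r if r else p[2])
    s=least_squares(f,[*P[:,:2].mean(0)-[0,0.05 if r else 0],.1],loss="soft_l1",f_scale=.002)
    return s.x.round(4),np.abs(s.fun).mean().round(4),len(P)
def box(P,a,b,c,d,z0,z1):
    Q=P.reshape(-1,3); m=(Q[:,0]>a)&(Q[:,0]<b)&(Q[:,1]>c)&(Q[:,1]<d)&(Q[:,2]>z0)&(Q[:,2]<z1)
    return Q[m]
if __name__=="__main__":
  for n in ["top","scene"]:
    c=cam(n); P=cloud(c); print(n)
    if n=="scene": save(c,"jarcrop.png",(270,130,450,270),3)
    f=box(P,.3,.7,-.1,.1,-.02,.02); print("floor z",np.median(f[:,2]))
    L=box(P,.3,.65,-.33,-.03,.036,.06); print("dish lip box",L.min(0).round(3),L.max(0).round(3),fit(L))
    J=box(P,.45,.62,.0,.16,.02,.12); print("jar",J.min(0).round(3),J.max(0).round(3))
    J=box(P,.45,.62,.0,.16,.01,.05); 
    if len(J)>20: print("jar wall r36",fit(J,.036))
    J=box(P,.45,.62,.0,.16,.07,.12); 
    if len(J)>20: print("jar lid",J.mean(0),fit(J))
    S=box(P,.38,.62,.2,.345,.15,.18); print("shield top",S.min(0).round(3),S.max(0).round(3),fit(S,.111),fit(S))
    S=box(P,.38,.62,.18,.345,.02,.155); print("shield wall",len(S)); 
    if len(S)>50: print(S.min(0).round(3),S.max(0).round(3),fit(S,.111),fit(S))
    for y in(-.1,.05,.1,.15):
        r=box(P,.65,.85,y-.02,y+.02,.005,.06); print("rim y",y,len(r), r.min(0).round(3) if len(r) else "", r.max(0).round(3) if len(r) else "")
    F=box(P,.6,.74,-.26,.06,.002,.02); print("fork?",len(F),F.min(0).round(3),F.max(0).round(3))
    for l in ["shield_seat","far_rim"]:
        for d in env.place_of(n,l): print(l,d["confidence"],at_z(c,d["position"],.015 if l[0]=="f" else 0))
E
python3 m.py
```

```text
top
floor z -0.0012740674649997172
dish lip box [ 0.3   -0.329  0.036] [ 0.558 -0.08   0.047] (array([ 0.456 , -0.1828,  0.0949]), np.float64(0.0046), 1840)
jar [0.499 0.041 0.021] [0.567 0.113 0.086]
jar wall r36 (array([0.4861, 0.0419, 0.1   ]), np.float64(0.0123), 106)
jar lid [0.53419481 0.07654664 0.07850731] (array([0.5343, 0.0766, 0.0222]), np.float64(0.0062), 563)
shield top [0.404 0.236 0.15 ] [0.598 0.302 0.171] (array([0.497 , 0.1876, 0.1   ]), np.float64(0.0015), 473) (array([0.4973, 0.1906, 0.1084]), np.float64(0.0015), 473)
shield wall 1690
[0.403 0.235 0.02 ] [0.598 0.345 0.155] (array([0.4971, 0.1868, 0.1   ]), np.float64(0.0016), 1690) (array([0.4977, 0.1916, 0.1068]), np.float64(0.0014), 1690)
rim y -0.1 113 [ 0.669 -0.119  0.005] [ 0.76  -0.08   0.042]
rim y 0.05 99 [0.658 0.03  0.005] [0.759 0.07  0.038]
rim y 0.1 98 [0.751 0.08  0.005] [0.761 0.119 0.037]
rim y 0.15 109 [0.705 0.13  0.005] [0.76  0.17  0.039]
fork? 546 [ 0.6   -0.26   0.002] [0.74  0.059 0.007]
far_rim 0.55 [[0.74832312 0.07490928 0.015     ]]
scene
floor z -0.0004693799218943618
dish lip box [ 0
[... 297 characters left out ...]
, np.float64(0.0058), 359)
shield top [0.401 0.236 0.15 ] [0.6   0.305 0.171] (array([0.4984, 0.1889, 0.1   ]), np.float64(0.0016), 359) (array([0.4983, 0.1874, 0.1123]), np.float64(0.0016), 359)
shield wall 1705
[0.4   0.235 0.02 ] [0.603 0.345 0.155] (array([0.4991, 0.1896, 0.1   ]), np.float64(0.0037), 1705) (array([0.4991, 0.1897, 0.1109]), np.float64(0.0037), 1705)
rim y -0.1 155 [ 0.704 -0.12   0.005] [ 0.763 -0.08   0.037]
rim y 0.05 135 [0.751 0.031 0.005] [0.763 0.07  0.037]
rim y 0.1 133 [0.753 0.08  0.005] [0.762 0.12  0.037]
rim y 0.15 129 [0.752 0.13  0.005] [0.763 0.17  0.039]
fork? 779 [ 0.6   -0.26   0.002] [0.736 0.06  0.01 ]
far_rim 0.85 [[0.75459106 0.08123509 0.015     ]]
```

View pics/jarcrop.png

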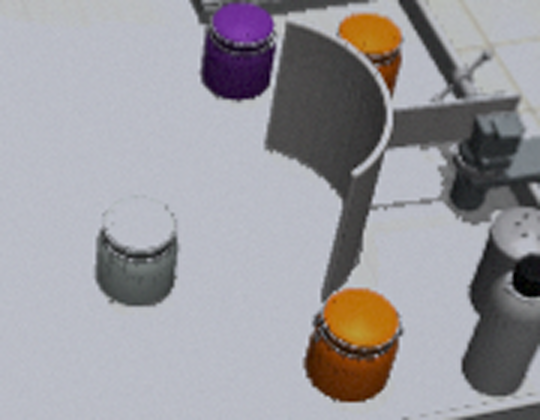

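```bash
cat > n.py <<'E'
from m import *
for n in ["top","scene"]:
    c=cam(n); P=cloud(c)
    S=box(P,.38,.62,.2,.31,.03,.175)
    for cx,cy in [((fit(S,.111)[0])[:2])]:
        a=np.degrees(np.arctan2(S[:,1]-cy,S[:,0]-cx)); print(n,cx,cy,"arc span",np.percentile(a,[0.3,1,99,99.7]))
    # dish lip : robust edge by blue colour
    rgb=c["pixels"].astype(int); m=(rgb[...,2]-rgb[...,0]>40)&(np.arange(560)[None]>180)&(np.arange(560)[None]<420)&(np.arange(420)[:,None]<290)&(np.arange(420)[:,None]>120)
    v,u=np.nonzero(m); print("blue px",len(u))
    cn,_=cv2.findContours(m.astype(np.uint8),cv2.RETR_EXTERNAL,cv2.CHAIN_APPROX_NONE); k=max(cn,key=len)[:,0]
    Q=at_z(c,k,.040); print("lip outer",fit(Q,.105),fit(Q))
    F=P.reshape(-1,3); 
    for z in (.0035,):
        G=box(P,.68,.74,-.25,.06,z,.02); G=G[np.isfinite(G).all(1)]
        print("fork y pct",np.percentile(G[:,1],[2,10,50,90,98]).round(3),"x",np.percentile(G[:,0],[2,50,98]).round(3),len(G))
    # jar: top pixels-lid disc via outer contour of points above 0.03
    m=(P[...,2]>.006)&(P[...,0]>.45)&(P[...,0]<.62)&(P[...,1]>0)&(P[...,1]<.16)
    J=P[m&(P[...,2]<.052)]; print("jar bodyrange y",np.percentile(J[:,1],[1,99]).round(3),"x",np.percentile(J[:,0],[1,99]).round(3))
E
python3 n.py
```

```text
top 0.497 0.1868 arc span [ 26.15401392  26.71609436 146.60104779 146.91253902]
blue px 1459
lip outer (array([ 0.4565, -0.1831,  0.1   ]), np.float64(0.0023), 243) (array([ 0.4564, -0.1831,  0.1027]), np.float64(0.0006), 243)
fork y pct [-0.227 -0.202 -0.141 -0.053  0.023] x [0.682 0.709 0.739] 116
jar bodyrange y [0.042 0.113] x [0.499 0.554]
scene 0.4988 0.1889 arc span [ 25.09371119  25.6744362  147.67578481 148.2999799 ]
blue px 921
lip outer (array([ 0.4556, -0.1827,  0.1   ]), np.float64(0.0077), 352) (array([ 0.4558, -0.1788,  0.0974]), np.float64(0.0058), 352)
fork y pct [-0.219 -0.2   -0.132 -0.046  0.039] x [0.684 0.711 0.731] 189
jar bodyrange y [0.043 0.11 ] x [0.526 0.574]
```

Frosted jar: grey-white body at crop (137,255), with the purple one at (240,50) and the orange ones at (370,45) and (360,340), so the choice is confirmed. Jar at about (0.537, 0.077), rim face at x≈0.754, dish at (0.456, -0.183), seat at about (0.498, 0.188) with its axis at about 87°.

The jar gets pushed along +x with the fingers part-closed, straddling it. First move is to a point behind the jar.

Emit:
drive_tool:
  moves:
    - [[0,0,6],[16,-36,0],120]
    - [[0,0,6],[16,-36,0],120]
    - [[0,0,5.8],[16,-36,0],120]
    - [[0,0,0],[16,-36,0],120]
    - [[0,0,0],[16,-36,0],120]
  grip_force: 20

```text
time: 2.02
tcp_pos: [0.2791, 0.4373, 0.2313]
tcp_rot: [3.141, 0.0, -3.141]
force: [0.1, 0.6, -0.4]
grip_width: 0.53
grasp_force: 0.0
```

Emit:
drive_tool:
  moves:
    - [[0,0,0],[16,-36,0],120]
    - [[0,0,0],[16,-36,0],120]
    - [[0,0,0],[16,-36,0],120]
    - [[0,0,0],[16,-36,0],120]
    - [[0,0,0],[16,-36,0],120]

```text
time: 2.43
tcp_pos: [0.3591, 0.2572, 0.2316]
tcp_rot: [3.141, 0.001, -3.141]
force: [0.6, -0.2, -0.6]
grip_width: 0.528
grasp_force: 0.0
```

Emit:
drive_tool:
  moves:
    - [[0,0,0],[16,-36,0],120]
    - [[0,0,0],[16,-36,0],120]
    - [[0,0,0],[16,-36,0],120]
    - [[0,-4,0],[12,-36,0],120]
    - [[0,-4,0],[12,-36,0],120]

```text
time: 2.85
tcp_pos: [0.4319, 0.0769, 0.2319]
tcp_rot: [-3.141, 0.143, 3.141]
force: [0.2, -0.3, 0.4]
grip_width: 0.528
grasp_force: 0.0
```

Emit:
drive_tool:
  moves:
    - [[0,0,0],[0,0,-40],120]
    - [[0,0,0],[0,0,-40],120]
    - [[0,0,0],[0,0,-40],120]
    - [[0,0,0],[0,0,-40],120]
    - [[0,0,0],[0,0,-30],120]

```text
time: 3.27
tcp_pos: [0.4291, 0.0785, 0.0384]
tcp_rot: [-3.141, 0.137, 3.141]
force: [0.3, -0.1, -0.5]
grip_width: 0.528
grasp_force: 0.0
```

Emit:
drive_tool:
  moves:
    - [[0,0,0],[0,0,-20],120]
    - [[0,0,0],[0,0,-9],120]
    - [[0,0,0],[20,0,0],120]
    - [[0,0,0],[15,0,0],120]
    - [[0,0,0],[10,0,0],120]

```text
time: 3.68
tcp_pos: [0.4781, 0.0789, 0.0136]
tcp_rot: [3.141, 0.142, 3.141]
force: [0.4, 0.2, 0.5]
grip_width: 0.53
grasp_force: 0.0
```

Emit:
drive_tool:
  moves:
    - [[0,0,0],[8,0,0],120]
    - [[0,0,0],[8,0,0],120]
    - [[0,0,0],[8,0,0],120]
    - [[0,0,0],[8,0,0],120]
    - [[0,0,0],[8,0,0],120]

```text
time: 4.1
tcp_pos: [0.5158, 0.0789, 0.0123]
tcp_rot: [3.142, 0.138, 3.142]
force: [-2.9, 0.4, 2.5]
grip_width: 0.532
grasp_force: 1.8
```

```bash
cat > j.py <<'E'
from m import *
import sys
for n in ["top","scene"]:
    c=cam(n); P=cloud(c)
    for d in env.place_of(n,"jar"):
        if d["confidence"]>.3: print(n,"jar",round(d["confidence"],2),at_z(c,d["position"],0)[0].round(3))
    if n=="scene": save(c,sys.argv[1],(200,130,480,340),2.5)
E
python3 j.py j1.png
```

```text
top jar 0.96 [0.335 0.362 0.   ]
top jar 0.8 [0.675 0.233 0.   ]
top jar 0.71 [0.556 0.088 0.   ]
top jar 0.58 [0.309 0.245 0.   ]
top jar 0.49 [ 0.479 -0.43   0.   ]
scene jar 0.87 [0.675 0.235 0.   ]
scene jar 0.78 [0.348 0.378 0.   ]
scene jar 0.76 [0.292 0.251 0.   ]
scene jar 0.64 [0.562 0.09  0.   ]
scene jar 0.59 [ 0.274 -0.351  0.   ]
```

View pics/j1.png

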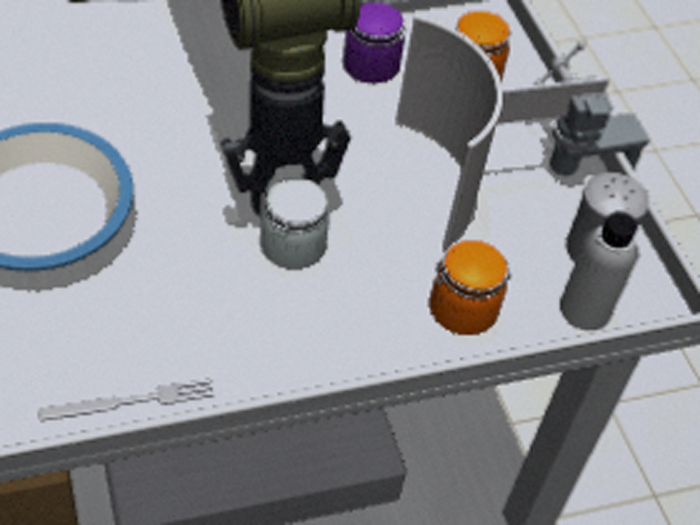

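The jar (293,225 in the crop) is nested between the fingers and upright, and the fork and dish are well clear. I'll carry on to the rim.

Emit:
drive_tool:
  moves:
    - [[0,0,0],[10,0,0],120]
    - [[0,0,0],[10,0,0],120]
    - [[0,0,0],[10,0,0],120]
    - [[0,0,0],[10,0,0],120]
    - [[0,0,0],[10,0,0],120]

```text
time: 4.72
tcp_pos: [0.5669, 0.0788, 0.0121]
tcp_rot: [3.142, 0.139, 3.141]
force: [-1.0, 1.2, -1.8]
grip_width: 0.528
grasp_force: 0.8
```

Emit:
drive_tool:
  moves:
    - [[0,0,0],[10,0,0],120]
    - [[0,0,0],[10,0,0],120]
    - [[0,0,0],[10,0,0],120]
    - [[0,0,0],[10,0,0],120]
    - [[0,0,0],[10,0,0],120]

```text
time: 5.13
tcp_pos: [0.6168, 0.0788, 0.0122]
tcp_rot: [-3.142, 0.14, 3.141]
force: [-1.4, -0.1, -1.2]
grip_width: 0.528
grasp_force: 0.8
```

Emit:
drive_tool:
  moves:
    - [[0,0,0],[8,0,0],120]
    - [[0,0,0],[8,0,0],120]
    - [[0,0,0],[8,0,0],120]
    - [[0,0,0],[6,0,0],120]
    - [[0,0,0],[4,0,0],120]

```text
time: 5.55
tcp_pos: [0.6507, 0.0788, 0.0125]
tcp_rot: [3.142, 0.14, 3.141]
force: [-1.4, 0.8, -1.1]
grip_width: 0.53
grasp_force: 0.9
```

```bash
python3 j.py j2.png
```

```text
top jar 0.88 [0.297 0.255 0.   ]
top jar 0.78 [0.33  0.364 0.   ]
top jar 0.72 [0.675 0.235 0.   ]
top jar 0.56 [0.702 0.353 0.   ]
scene jar 0.87 [0.69  0.075 0.   ]
scene jar 0.79 [0.336 0.379 0.   ]
scene jar 0.73 [0.673 0.231 0.   ]
scene jar 0.5 [0.296 0.243 0.   ]
```

Emit:
drive_tool:
  moves:
    - [[0,0,0],[5,0,0],120]
    - [[0,0,0],[4,0,0],120]
    - [[0,0,0],[4,0,0],120]
    - [[0,0,0],[3,0,0],120]
    - [[0,0,0],[3,0,0],120]

```text
time: 6.17
tcp_pos: [0.669, 0.0788, 0.0123]
tcp_rot: [3.142, 0.139, 3.141]
force: [-3.0, -0.0, 1.4]
grip_width: 0.529
grasp_force: 1.3
```

Emit:
drive_tool:
  moves:
    - [[0,0,0],[1,0,0],120]
    - [[0,0,0],[1,0,0],120]
    - [[0,0,0],[1,0,0],120]
    - [[0,0,0],[1,0,0],120]
    - [[0,0,0],[0,0,0],120]

```text
time: 6.58
tcp_pos: [0.673, 0.0788, 0.0124]
tcp_rot: [3.142, 0.14, 3.141]
force: [-2.0, 0.2, 0.9]
grip_width: 0.53
grasp_force: 1.0
```

Emit:
drive_tool:
  moves:
    - [[0,0,0],[1,0,0],120]
    - [[0,0,0],[1,0,0],120]
    - [[0,0,0],[1,0,0],120]
    - [[0,0,0],[0.5,0,0],120]
    - [[0,0,0],[0.5,0,0],120]

```text
time: 7.0
tcp_pos: [0.6768, 0.0788, 0.0123]
tcp_rot: [-3.142, 0.14, 3.141]
force: [-2.6, 0.1, 1.9]
grip_width: 0.531
grasp_force: 1.3
```

```bash
cat > k.py <<'E'
from m import *
import sys
for n in ["top","scene"]:
    c=cam(n); P=cloud(c)
    if n=="scene": save(c,sys.argv[1],(250,180,430,315),4)
    J=box(P,.66,.77,.03,.13,.06,.12); print(n,"jar upper",np.nanpercentile(J,[2,98],axis=0).round(3).tolist())
E
python3 k.py k1.png
```

```text
top jar upper [nan, nan, nan]
scene jar upper [[0.662, 0.034, 0.062], [0.744, 0.128, 0.118]]
  return np.nanmean(a, axis, out=out, keepdims=keepdims)
```

Emit:
drive_tool:
  moves:
    - [[0,0,0],[0.5,0,0],120]
    - [[0,0,0],[0.5,0,0],120]
    - [[0,0,0],[0.5,0,0],120]
    - [[0,0,0],[0.5,0,0],120]
    - [[0,0,0],[0,0,0],120]

```text
time: 7.52
tcp_pos: [0.6789, 0.0788, 0.0123]
tcp_rot: [3.142, 0.14, 3.141]
force: [-2.5, -0.9, 0.7]
grip_width: 0.529
grasp_force: 1.1
```

View pics/k1.png

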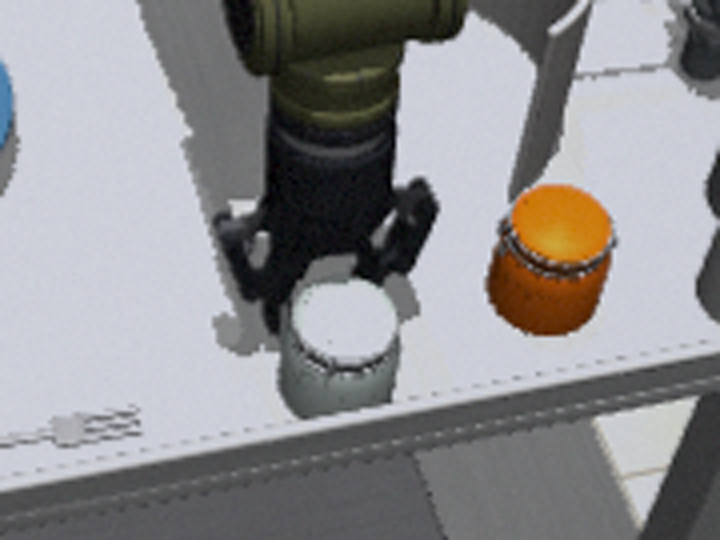

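The jar (340,350) is upright and close to the rim, but the force hasn't risen, so it isn't touching yet.

Emit:
drive_tool:
  moves:
    - [[0,0,0],[0.6,0,0],120]
    - [[0,0,0],[0.6,0,0],120]
    - [[0,0,0],[0.6,0,0],120]
    - [[0,0,0],[0.6,0,0],120]
    - [[0,0,0],[0,0,0],120]

```text
time: 7.93
tcp_pos: [0.6802, 0.0788, 0.012]
tcp_rot: [-3.142, 0.137, 3.142]
force: [-7.0, -0.2, 3.6]
grip_width: 0.532
grasp_force: 3.5
```

Contact with the rim: the force went to 7 N. Next I back off, rise and go round behind the dish.

Emit:
drive_tool:
  moves:
    - [[0,0,0],[-2,0,0],120]
    - [[0,0,0],[-5,0,0],120]
    - [[0,0,0],[-10,0,0],120]
    - [[0,0,0],[-20,0,0],120]
    - [[0,0,0],[-25,0,0],120]

```text
time: 8.35
tcp_pos: [0.6196, 0.0787, 0.013]
tcp_rot: [3.142, 0.142, 3.141]
force: [0.3, -0.3, -0.7]
grip_width: 0.528
grasp_force: 0.0
```

Emit:
drive_tool:
  moves:
    - [[0,4,0],[0,0,28],120]
    - [[0,4,0],[0,0,28],120]
    - [[0,0,-5],[0,0,28],120]
    - [[0,0,-6],[0,0,28],120]
    - [[0,0,-6],[0,0,28],120]

```text
time: 8.77
tcp_pos: [0.6189, 0.0788, 0.1537]
tcp_rot: [3.141, 0.001, 2.84]
force: [-0.6, -0.4, 0.2]
grip_width: 0.527
grasp_force: 0.0
```

Emit:
drive_tool:
  moves:
    - [[0,0,-6.5],[-15,-34,0],0]
    - [[0,0,-6.5],[-15,-34,0],0]
    - [[0,0,-6.5],[-15,-34,0],0]
    - [[0,0,-6.5],[-15,-34,0],0]
    - [[0,0,-6.5],[-15,-34,0],0]

```text
time: 9.18
tcp_pos: [0.543, -0.0923, 0.1525]
tcp_rot: [3.141, 0.001, 2.273]
force: [0.6, -0.8, -0.1]
grip_width: 1.003
grasp_force: 0.0
```

Emit:
drive_tool:
  moves:
    - [[0,0,-6.5],[-15,-34,0],0]
    - [[0,0,-6.5],[-15,-34,0],0]
    - [[0,0,-6.5],[-15,-34,0],0]
    - [[0,0,-6.5],[-15,-34,0],0]
    - [[0,0,-6.5],[-15,-34,0],0]

```text
time: 9.6
tcp_pos: [0.468, -0.2625, 0.1525]
tcp_rot: [3.14, 0.001, 1.705]
force: [0.3, -0.1, 0.4]
grip_width: 0.997
grasp_force: 0.0
```

Emit:
drive_tool:
  moves:
    - [[0,0,-6.5],[-14,-34,0],0]
    - [[0,0,-6.5],[-14,-34,0],0]
    - [[0,0,0],[0,0,0],0]
    - [[0,0,0],[0,0,0],0]
    - [[0,0,0],[0,0,0],0]

```text
time: 10.02
tcp_pos: [0.441, -0.3287, 0.1522]
tcp_rot: [3.141, -0.0, 1.484]
force: [-0.2, 1.3, -0.2]
grip_width: 0.999
grasp_force: 0.0
```

```bash
cat > d.py <<'E'
from m import *
import sys
c=cam("top")
rgb=c["pixels"].astype(int); m=(rgb[...,2]-rgb[...,0]>40)
m[:, :100]=0; m[300:]=0; m[:,440:]=0
cn,_=cv2.findContours(m.astype(np.uint8),cv2.RETR_LIST,cv2.CHAIN_APPROX_NONE)
Q=at_z(c,np.vstack([k[:,0] for k in cn if len(k)>15]),.041)
# keep outer-edge points only, robust circle
x=fit(Q[:, :],None)[0][:2]
for _ in range(10):
    r=np.hypot(*(Q[:,:2]-x).T); k=(r>.097)&(r<.110); s=fit(Q[k]); x=s[0][:2]
print("dish",s)
P=cloud(c); J=box(P,.66,.745,.03,.13,.06,.1)
if len(J)>20: print("jar top",J.min(0).round(3),J.max(0).round(3),J.mean(0).round(3))
if len(sys.argv)>1: save(c,sys.argv[1],(80,80,480,320),2)
print(env.read_state()["tcp_pos"],env.read_state()["tcp_rot"])
E
python3 d.py d1.png
```

```text
dish (array([ 0.4564, -0.1826,  0.1027]), np.float64(0.0007), 199)
jar top [0.685 0.047 0.061] [0.745 0.11  0.086] [0.714 0.077 0.078]
[ 0.44135787 -0.32819178  0.15217446] [ 3.14136191e+00 -2.79070605e-04  1.48491639e+00]
```

Emit:
drive_tool:
  moves:
    - [[0,0,0],[2.5,0,-38],0]
    - [[0,0,0],[0,0,-38],0]
    - [[0,0,0],[0,0,-36],0]
    - [[0,0,0],[0,0,-20],0]
    - [[0,0,0],[0,0,-10],0]

```text
time: 10.48
tcp_pos: [0.4422, -0.3255, 0.0063]
tcp_rot: [-3.136, -0.004, 1.486]
force: [0.0, 0.4, 0.3]
grip_width: 0.999
grasp_force: 0.0
```

Emit:
drive_tool:
  moves:
    - [[0,0,0],[1.5,15,0],0]
    - [[0,0,0],[1,10,0],0]
    - [[0,0,0],[0.5,6,0],0]
    - [[0,0,0],[0.5,6,0],0]
    - [[0,0,0],[0.5,6,0],0]

```text
time: 10.9
tcp_pos: [0.4489, -0.2868, 0.0123]
tcp_rot: [3.139, 0.004, 1.486]
force: [-1.8, -4.5, -0.1]
grip_width: 1.001
grasp_force: 2.4
```

Emit:
drive_tool:
  moves:
    - [[0,0,0],[0.7,7,0],0]
    - [[0,0,0],[0.8,8,0],0]
    - [[0,0,0],[0.8,8,0],0]
    - [[0,0,0],[0.8,8,0],0]
    - [[0,0,0],[0.8,8,0],0]

```text
time: 11.32
tcp_pos: [0.453, -0.2484, 0.0122]
tcp_rot: [3.138, 0.004, 1.483]
force: [-0.2, -4.6, 2.9]
grip_width: 1.002
grasp_force: 2.6
```

```bash
python3 d.py; python3 -c "
from h import *
c=cam('scene'); save(c,'d2.png',(130,110,450,330),2.4)"
```

```text
dish (array([ 0.4622, -0.1418,  0.1028]), np.float64(0.0006), 162)
jar top [0.685 0.046 0.06 ] [0.745 0.11  0.085] [0.713 0.077 0.078]
[ 0.45272159 -0.24665966  0.01176865] [3.13890710e+00 1.15097437e-03 1.48335621e+00]
```

View pics/d2.png

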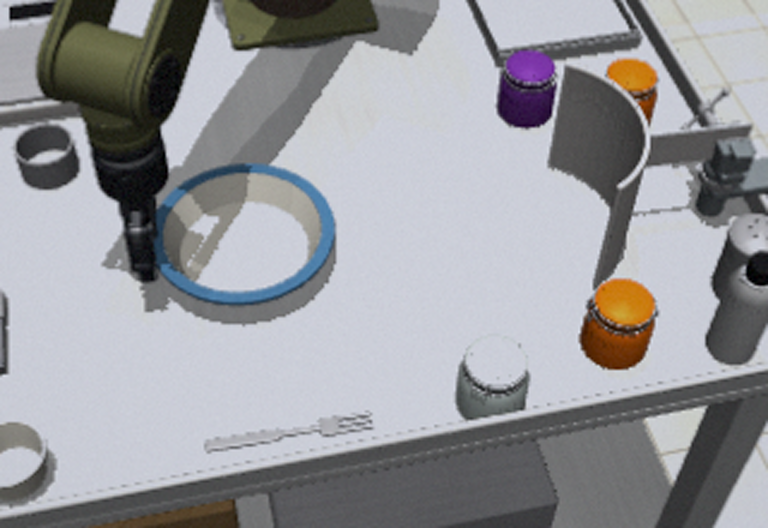

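The dish rides on both fingers, level, and the jar rests at the rim at (492,378), clear of the path. I'll push on.

Emit:
drive_tool:
  moves:
    - [[0,0,0],[1,10,0],0]
    - [[0,0,0],[1,10,0],0]
    - [[0,0,0],[1,10,0],0]
    - [[0,0,0],[1,10,0],0]
    - [[0,0,0],[1,10,0],0]

```text
time: 11.83
tcp_pos: [0.4574, -0.1981, 0.0114]
tcp_rot: [3.139, 0.002, 1.483]
force: [-0.8, -5.1, 1.4]
grip_width: 1.002
grasp_force: 2.5
```

Emit:
drive_tool:
  moves:
    - [[0,0,0],[1,10,0],0]
    - [[0,0,0],[1,10,0],0]
    - [[0,0,0],[1,10,0],0]
    - [[0,0,0],[1,10,0],0]
    - [[0,0,0],[1,10,0],0]

```text
time: 12.25
tcp_pos: [0.4625, -0.148, 0.0114]
tcp_rot: [3.139, 0.002, 1.483]
force: [-0.7, -5.5, 0.7]
grip_width: 1.001
grasp_force: 2.6
```

Emit:
drive_tool:
  moves:
    - [[0,0,0],[1,10,0],0]
    - [[0,0,0],[1,10,0],0]
    - [[0,0,0],[1,10,0],0]
    - [[0,0,0],[1,10,0],0]
    - [[0,0,0],[1,10,0],0]

```text
time: 12.67
tcp_pos: [0.4674, -0.0979, 0.0113]
tcp_rot: [3.14, 0.002, 1.483]
force: [-1.1, -4.8, 3.6]
grip_width: 0.999
grasp_force: 2.7
```

Emit:
drive_tool:
  moves:
    - [[0,0,0],[1,10,0],0]
    - [[0,0,0],[1,10,0],0]
    - [[0,0,0],[1,10,0],0]
    - [[0,0,0],[1,8,0],0]
    - [[0,0,0],[0.5,5,0],0]

```text
time: 13.08
tcp_pos: [0.4719, -0.0544, 0.0112]
tcp_rot: [3.14, 0.002, 1.484]
force: [-1.5, -6.2, 4.0]
grip_width: 0.996
grasp_force: 3.1
```

```bash
python3 d.py
```

```text
dish (array([0.4809, 0.0517, 0.1028]), np.float64(0.0006), 145)
jar top [0.684 0.047 0.06 ] [0.745 0.11  0.086] [0.713 0.077 0.078]
[ 0.47176652 -0.05369454  0.01104448] [3.14030924e+00 3.02730887e-04 1.48385671e+00]
```

Emit:
drive_tool:
  moves:
    - [[0,0,0],[1.4,8,0],0]
    - [[0,0,0],[1.4,8,0],0]
    - [[0,0,0],[1.4,8,0],0]
    - [[0,0,0],[1.4,8,0],0]
    - [[0,0,0],[1.4,8,0],0]

```text
time: 13.55
tcp_pos: [0.4784, -0.0148, 0.0109]
tcp_rot: [3.141, 0.002, 1.484]
force: [-1.1, -6.5, 4.2]
grip_width: 1.002
grasp_force: 3.2
```

Emit:
drive_tool:
  moves:
    - [[0,0,0],[1.4,8,0],0]
    - [[0,0,0],[1.4,8,0],0]
    - [[0,0,0],[1.4,8,0],0]
    - [[0,0,0],[1.4,8,0],0]
    - [[0,0,0],[1.4,8,0],0]

```text
time: 13.97
tcp_pos: [0.4853, 0.0252, 0.0108]
tcp_rot: [-3.142, 0.002, 1.484]
force: [-1.0, -6.3, 4.2]
grip_width: 1.0
grasp_force: 3.4
```

Emit:
drive_tool:
  moves:
    - [[0,0,0],[0.5,8,0],0]
    - [[0,0,0],[0.5,7,0],0]
    - [[0,0,0],[0.4,6,0],0]
    - [[0,0,0],[0.3,5,0],0]
    - [[0,0,0],[0.2,4,0],0]

```text
time: 14.38
tcp_pos: [0.4873, 0.0553, 0.0108]
tcp_rot: [3.141, 0.001, 1.484]
force: [-0.9, -6.8, 4.0]
grip_width: 1.0
grasp_force: 3.3
```

```bash
python3 d.py
python3 - <<'E'
from m import *
for n in ("top","scene"):
    c=cam(n);P=cloud(c)
    S=box(P,.38,.62,.2,.31,.10,.175); print(n,fit(S,.111),fit(S))
E
```

```text
dish (array([0.4967, 0.1618, 0.1024]), np.float64(0.0007), 145)
jar top [0.685 0.047 0.06 ] [0.745 0.11  0.086] [0.714 0.077 0.078]
[0.4873545  0.05593666 0.01079088] [3.14118062e+00 3.70271283e-04 1.48343871e+00]
top (array([0.497, 0.187, 0.1  ]), np.float64(0.0011), 1152) (array([0.4975, 0.1909, 0.1076]), np.float64(0.001), 1152)
scene (array([0.4986, 0.1889, 0.1   ]), np.float64(0.0014), 1012) (array([0.4985, 0.1864, 0.1131]), np.float64(0.0014), 1012)
```

Emit:
drive_tool:
  moves:
    - [[0,0,0],[0.3,5,0],0]
    - [[0,0,0],[0.3,5,0],0]
    - [[0,0,0],[0.2,4,0],0]
    - [[0,0,0],[0.2,3,0],0]
    - [[0,0,0],[0.1,2,0],0]

```text
time: 14.95
tcp_pos: [0.4881, 0.0743, 0.0104]
tcp_rot: [-3.141, 0.001, 1.483]
force: [0.8, -6.3, 4.0]
grip_width: 1.001
grasp_force: 3.0
```

Emit:
drive_tool:
  moves:
    - [[0,0,0],[0.1,1,0],0]
    - [[0,0,0],[0.1,1,0],0]
    - [[0,0,0],[0.1,1,0],0]
    - [[0,0,0],[0.1,1,0],0]
    - [[0,0,0],[0,1,0],0]

```text
time: 15.37
tcp_pos: [0.4884, 0.079, 0.0104]
tcp_rot: [-3.141, 0.001, 1.483]
force: [-0.1, -5.4, 4.4]
grip_width: 1.0
grasp_force: 3.0
```

```bash
python3 d.py
```

```text
dish (array([0.4979, 0.1859, 0.1024]), np.float64(0.0007), 141)
jar top [0.685 0.047 0.06 ] [0.744 0.11  0.085] [0.713 0.078 0.078]
[0.48839129 0.07920378 0.01036871] [-3.14116373e+00  1.07853502e-03  1.48332166e+00]
```

Emit:
drive_tool:
  moves:
    - [[0,0,0],[0,0.6,0],0]
    - [[0,0,0],[0,0.6,0],0]
    - [[0,0,0],[0,0.6,0],0]
    - [[0,0,0],[0,0.6,0],0]
    - [[0,0,0],[0,0,0],0]

```text
time: 15.83
tcp_pos: [0.4884, 0.0815, 0.0104]
tcp_rot: [-3.141, 0.001, 1.483]
force: [0.6, -5.4, 3.7]
grip_width: 0.997
grasp_force: 2.8
```

Emit:
drive_tool:
  moves:
    - [[0,0,0],[0,0.5,0],0]
    - [[0,0,0],[0,0.5,0],0]
    - [[0,0,0],[0,0.5,0],0]
    - [[0,0,0],[0,0,0],0]
    - [[0,0,0],[0,0,0],0]

```text
time: 16.25
tcp_pos: [0.4885, 0.083, 0.0104]
tcp_rot: [-3.141, 0.001, 1.483]
force: [-0.3, -5.8, 2.5]
grip_width: 0.996
grasp_force: 2.8
```

```bash
python3 d.py d3.png
```

```text
dish (array([0.4978, 0.1901, 0.1024]), np.float64(0.0007), 141)
jar top [0.685 0.047 0.06 ] [0.745 0.11  0.085] [0.714 0.077 0.078]
[0.48843512 0.08296906 0.01035959] [-3.14126039e+00  1.07879309e-03  1.48310900e+00]
```

Emit:
drive_tool:
  moves:
    - [[0,0,0],[0,0.4,0],0]
    - [[0,0,0],[0,0.4,0],0]
    - [[0,0,0],[0,0.4,0],0]
    - [[0,0,0],[0,0.4,0],0]
    - [[0,0,0],[0,0,0],0]

```text
time: 16.72
tcp_pos: [0.4884, 0.0846, 0.0104]
tcp_rot: [-3.141, 0.001, 1.483]
force: [0.5, -6.1, 3.1]
grip_width: 1.0
grasp_force: 2.8
```

View pics/d3.png

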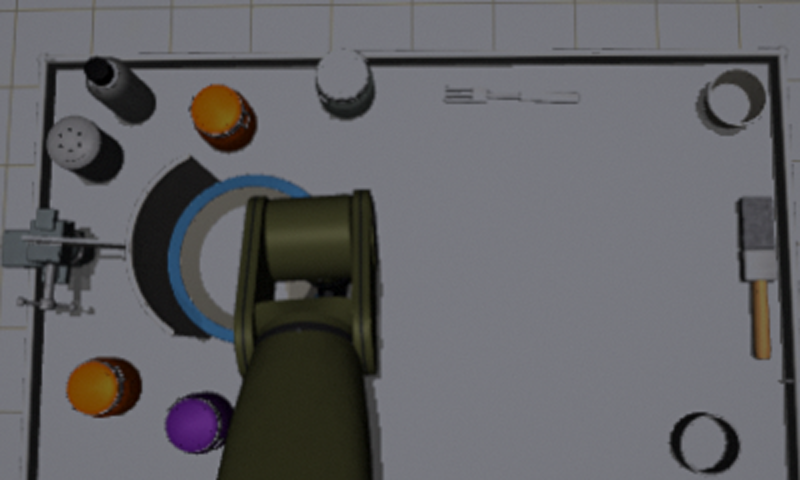

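The dish (250,258) is inside the curve of the shield, and the jar (345,83) is at the rim. There's no contact with the shell yet, so I'll creep on.

Emit:
drive_tool:
  moves:
    - [[0,0,0],[0,0.4,0],0]
    - [[0,0,0],[0,0.4,0],0]
    - [[0,0,0],[0,0.4,0],0]
    - [[0,0,0],[0,0,0],0]
    - [[0,0,0],[0,0,0],0]

```text
time: 17.13
tcp_pos: [0.4885, 0.0857, 0.0104]
tcp_rot: [-3.141, 0.001, 1.483]
force: [-0.2, -5.7, 3.4]
grip_width: 1.0
grasp_force: 2.8
```

Emit:
drive_tool:
  moves:
    - [[0,0,0],[0,0.4,0],0]
    - [[0,0,0],[0,0.4,0],0]
    - [[0,0,0],[0,0.4,0],0]
    - [[0,0,0],[0,0,0],0]
    - [[0,0,0],[0,0,0],0]

```text
time: 17.55
tcp_pos: [0.4885, 0.0861, 0.0104]
tcp_rot: [-3.141, 0.003, 1.483]
force: [0.1, -9.2, 3.8]
grip_width: 1.002
grasp_force: 4.8
```

```bash
python3 d.py
python3 - <<'E'
from m import *
c=cam("scene"); save(c,"s3.png",(300,140,460,260),5)
P=cloud(c)
# inner face of the shell only (scene camera): near-seat points, several angle bins
S=box(P,.38,.62,.19,.33,.05,.15); a=np.degrees(np.arctan2(S[:,1]-.188,S[:,0]-.498)); r=np.hypot(S[:,0]-.498,S[:,1]-.188)
for k in range(25,150,12):
    m=(a>=k)&(a<k+12)
    if m.sum()>5: print(k,m.sum(),np.percentile(r[m],[10,50,90]).round(4))
L=box(P,.38,.62,.05,.33,.034,.05);
E
```

```text
dish (array([0.4977, 0.1929, 0.1025]), np.float64(0.0007), 141)
jar top [0.685 0.046 0.06 ] [0.745 0.111 0.086] [0.713 0.077 0.078]
[0.48847613 0.08606182 0.01042028] [-3.14131448e+00  2.90484788e-03  1.48343214e+00]
25 135 [0.1103 0.1126 0.1138]
37 74 [0.1126 0.1132 0.1141]
49 20 [0.1134 0.1138 0.1141]
73 38 [0.1097 0.1107 0.1117]
85 175 [0.11   0.1117 0.1385]
97 155 [0.1098 0.1113 0.113 ]
109 183 [0.1098 0.1116 0.1134]
121 206 [0.1096 0.1116 0.1138]
133 219 [0.1089 0.1119 0.1148]
145 53 [0.1086 0.1108 0.1139]
```

The shell is reached: the force rose from 5.7 to 9.2 N while the tool stopped. I'll back straight off, rise and check.

Emit:
drive_tool:
  moves:
    - [[0,0,0],[0,-2,0],0]
    - [[0,0,0],[0,-5,0],0]
    - [[0,0,0],[-1,-10,0],0]
    - [[0,0,0],[-2,-25,0],0]
    - [[0,0,0],[-3,-35,0],0]

```text
time: 18.07
tcp_pos: [0.482, 0.0111, 0.01]
tcp_rot: [-3.141, -0.001, 1.486]
force: [0.8, 0.8, -0.3]
grip_width: 0.997
grasp_force: 0.0
```

Emit:
drive_tool:
  moves:
    - [[0,0,0],[0,-20,30],0]
    - [[0,0,0],[0,-25,30],0]
    - [[0,0,0],[0,-25,30],0]
    - [[0,0,0],[0,-25,30],0]
    - [[0,0,0],[0,-25,30],0]

```text
time: 18.48
tcp_pos: [0.4815, -0.1105, 0.1612]
tcp_rot: [-3.141, -0.001, 1.483]
force: [0.3, 0.0, 0.1]
grip_width: 0.996
grasp_force: 0.0
```

Emit:
drive_tool:
  moves:
    - [[0,0,0],[0,-35,0],0]
    - [[0,0,0],[0,-35,0],0]
    - [[0,0,0],[0,-35,0],0]
    - [[0,0,0],[0,0,0],0]
    - [[0,0,0],[0,0,0],0]

```text
time: 18.9
tcp_pos: [0.4817, -0.2157, 0.1598]
tcp_rot: [-3.141, -0.001, 1.48]
force: [0.3, 0.0, -0.6]
grip_width: 0.999
grasp_force: 0.0
```

```bash
python3 d.py
python3 - <<'E'
from m import *
c=cam("scene"); save(c,"end.png",(210,110,480,330),2.7)
E
```

```text
dish (array([0.4978, 0.1924, 0.103 ]), np.float64(0.0007), 239)
jar top [0.685 0.047 0.06 ] [0.745 0.11  0.086] [0.714 0.077 0.078]
[ 0.4817372  -0.21455906  0.15959208] [-3.14036017e+00 -1.47274241e-03  1.48162720e+00]
```

View pics/end.png

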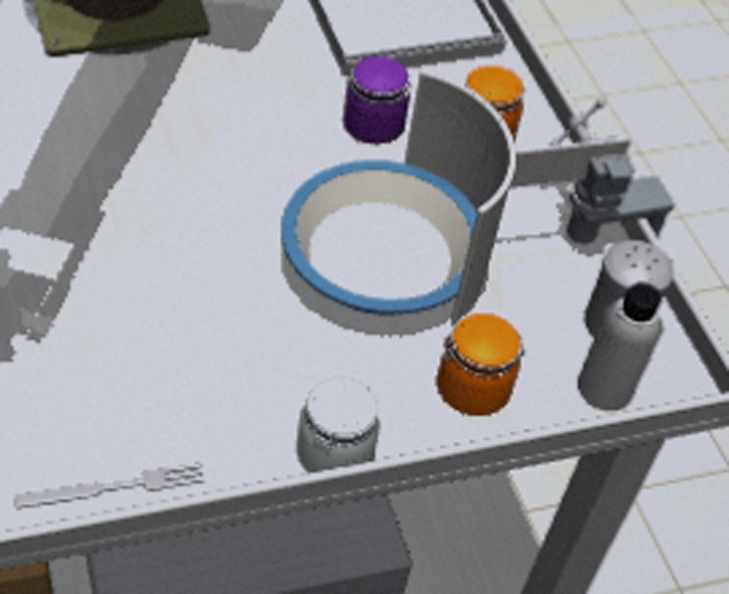

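The dish (385,240) is home in the curve. The jar (340,425) stands at the far rim, the gripper is clear and nothing else has moved.

```bash
python3 -c "
from plant import env
print(env.sign_off())"
```

```text
the job is handed in; nothing more can be done
None
```

I handed the job in at about 19 s: the frosted jar rests against the far rim, then the dish was slid home against the spray shield's curve, both confirmed by a rise in contact force. The final pictures show everything else in place; the hand-in gave no verdict.

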